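# Close and latch the foot-care clip box

## Task

The clip box on the bamboo tray has been left with its lid part open. Press the lid down shut, then push the sprung latch slide on the front of the box all the way in to its stop and let it go, so that it springs back and catches on its stop pin half way, with its tongue over the lid. Only press and push, do not pinch or lift anything, leave the scraper, heel cup and bottle where they are, and finish with the hand clear.

Things in the scene. Friction and masses are not known exactly. Their poses are not given: they have to be found in the camera images.
- clip_box: Clear plastic clip box with white trim, fixed to the tray. Origin: centre of the underside of the bin, on the tray floor; x points from the latch at the front (robot side) to the hinge at the back, y left, z up. Bin 120 (x) x 160 (y) x 60 mm high. In front of the push face only the tray rim stands (28 mm above the bench).
- latch_deck (a point): Middle of the top of the white latch deck in front of the bin, which carries the slide: at x = -110, z = 66 mm of the box; 95 mm (x) by 148 mm (y).
- pin_bracket (a point): Top of the steel bracket on the deck's left side that holds the sprung upright stop pin: at x = -85, y = +61, z = 105 mm of the box; 16 mm (x) by 26 mm (y). The pin's head reaches z = 115 mm and rises 8 mm while the slide's catch passes under it.
- lid (a joint): Lid angle, rad: 0 shut, positive open; axis along the box's y at x = +60, z = 63 mm (back edge). Lid 122 mm deep, 164 mm wide, 6 mm thick, white frame with clear middle, top at z = 66 mm when shut. It starts 0.35 to 0.75 open; the stiff hinge stays where it is left and about 2 N half way along the lid closes it. Shut, it stays shut.
- lid_middle (a point): Middle of the lid's upper face, 60 mm from the hinge line.
- lid_edge (a point): Middle of the lid's free (front) edge, upper face, 122 mm from the hinge line.
- latch_slide (a joint): Slide travel along the box's +x (towards the lid), m: 0 at rest, 0.040 at its stop. Spring return, 2.5 N at rest, 4.5 N at the stop; passing the pin adds about 2 N. Pushed beyond about 0.021 the pin drops behind its catch; on release it comes back only to 0.020 and stays. Let go earlier it returns to 0. Beyond about 0.006 its tongue is over the shut lid, or in the way of an open one.
- push_face (a point): Middle of the slide's upright ribbed push face, which looks to the box's -x and moves with the slide: at x = -150, z = 85 mm of the box at rest. Face 90 mm wide (y), from z = 68 to 97 mm. It is the front of a thumb step, 12 mm thick at the top, then sloping down towards the lid, on a flat grey plate 84 mm long.
- tray: Fixed bamboo tray, 380 x 480 mm, floor 8 mm thick, rim 28 mm high. Origin: centre of its underside.
- scraper: Loose stainless steel scraper lying flat, 129 mm long, up to 34 mm wide, 6 mm thick. Origin: underside, near the middle. Leave alone.
- heel_cup: Loose red silicone heel cup, 68 x 58 mm, 29 mm high. Origin: underside centre. Leave alone.
- bottle: Loose small closed green glass bottle, 36 mm diameter, 85 mm high, standing. Origin: underside centre. Leave alone.

How it is judged:
By the outcome, as a careful person would: the job done as asked, in the order asked, and still so for the second after the job is handed in, with the robot touching nothing.
It also fails if it takes over 43 s, if anything falls off the work surface, if the arm or the gripper's body presses on something with over 40 N, if the wrist force passes 120 N, or if a joint passes its speed limit or range.

## Robot

A 6-joint arm with a two-finger parallel gripper is mounted at the origin on the work surface. World frame = base frame: x ahead of the robot, y to its left, z up, the work surface at z = 0. Lengths are in m, angles in rad, forces in N, time in s.
With the tool pointing down it reaches from about 0.25 to 0.8 m from the base axis. Payload 3.9 kg.
Tool frame: the origin (TCP) lies midway between the tips of the shut fingers; the grasp point (between the pads) lies behind it (robot.hold_point_z is the z of the grasp point in the tool frame, in m); z points along the fingers, y is the line along which they close (so a half turn about z gives the same grasp; the last joint's range is limited). The gripper opens to 85 mm and grips with 20 to 120 N. Pads are 22 mm wide; open, the fingers measure 114 mm over their backs; the gripper's body (76 mm by 85 mm) begins 54 mm behind the grasp point. The pads swing forward as they close: fully open they stand 13 mm farther back than shut.
Start: joints at [-1.264, 0.26, -0.138, 1.173, 0, 1.571], TCP at [0.159, -0.5, 0.231] pointing down, gripper open.
Joint ranges: [-2.78, 2.78], [-0.83, 1.72], [-1.28, 1.37], [-1.9, 2.12], [-1.57, 1.48], [-3.14, 3.14]. Speed limits (rad/s): [2.57, 2.57, 3.14, 3.14, 3.14, 3.14].

## Interface

Orientations are given as a rotation vector (axis times angle).
In Python, from rig import robot, cams gives the robot as it stands. Calls block until the motion is done:
- robot.goto(position, orientation): joint-space move of the TCP to a pose.
- robot.move_l(position, attitude=None, vel=0.15): straight line of the TCP; attitude=None keeps the orientation; vel is the mean speed in m/s.
- robot.movej(angles): joint-space move.
- robot.move_gripper(opening): finger opening in m; the grip force is fixed at half the most; returns when the fingers have stopped.
- robot.pause(seconds).
- robot.solve_ik(position, orientation): joint angles nearest the present ones, or None.
- robot.state(): the state.
- cams.get_image(name): name is "side" or "top"; returns (picture, depth): 480x640x3 uint8, blue, green, red; 480x640 float32, m along the optical axis (not along the pixel's ray), 0 where there is no reading.
- cams.get_calibration(name): a dict with "mtx" (3x3 intrinsics, pixels), "eye" and "orientation" of the camera in the world. Camera axes: x right, y down, z forward; pixel columns grow to the right and rows downward; lengths in m; the calibration is good to about 2 mm. A picture is of the moment at which its call begins. get_calibration takes no time and is no camera call.
A pose or a line that the arm cannot do raises robot.PlanningError and nothing moves.
- robot.finish_job(): hands the job in; it is judged then, once.
The state is a dict: "time": time; "joints": joint angles; "joint_velocities": joint speeds; "tau": joint torques, N m; "position": TCP position; "tcp_rot": TCP orientation; "contact_force": force on the tool from outside, world axes, zero at the start; "moment": the same for the moment, N m; "finger_gap": finger opening in m; "grasp_force": force on a finger pad.
Only numpy, scipy, OpenCV 4.12 (cv2) and the standard library are available. Lean on these libraries where they do the work, as an engineer would, in place of code of your own. Each camera call takes 0.05 s, during which the arm holds its last target. There are 200 camera calls.

## Working session

There is one attempt and no reset: what is moved stays moved. The work goes in short steps, each a Python script; the robot and the scene stay as the last script left them, time stands still between calls to the robot, and variables do not carry over. Pictures are saved under pics/ and viewed, at most 10 in all, crops included, and the job is handed in when it is done.

```bash
mkdir -p pics; ls; cat > h.py <<'E'
import numpy as np, cv2
from scipy.spatial.transform import Rotation as R
from rig import robot, cams
def shot(n,f):
    im,d=cams.get_image(n); cv2.imwrite(f'pics/{f}.png',im); np.save(f'pics/{f}.npy',d); return im,d
def world(n,d,u,v):
    c=cams.get_calibration(n); K=np.array(c['mtx']); o=np.array(c['orientation'])
    Rm=o if o.shape==(3,3) else R.from_rotvec(o).as_matrix()
    w=d[v-1:v+2,u-1:u+2]; w=w[w>0]; z=np.median(w) if w.size else np.nan
    return Rm@(np.linalg.inv(K)@[u,v,1]*z)+np.array(c['eye'])
E
python3 - <<'E'
from h import *
for n in('top','side'):
    shot(n,n+'0'); print(cams.get_calibration(n))
print(robot.state(), robot.hold_point_z)
E
```

```text
pics
{'mtx': array([[616.39987942,   0.        , 322.02425851],
       [  0.        , 616.39987942, 231.623642  ],
       [  0.        ,   0.        ,   1.        ]]), 'eye': array([0.37542252, 0.04468483, 1.19629171]), 'orientation': array([-2.12306701,  2.1354973 , -0.18750577])}
{'mtx': array([[576.84140834,   0.        , 314.53369951],
       [  0.        , 576.84140834, 233.66040527],
       [  0.        ,   0.        ,   1.        ]]), 'eye': array([ 0.39867804, -0.61737421,  0.67738685]), 'orientation': array([-2.26604442,  0.33923883, -0.14575002])}
{'time': 0.1, 'joints': array([-1.26403355e+00,  2.60616603e-01, -1.39232271e-01,  1.17272442e+00,
        1.04554733e-05,  1.57081868e+00]), 'joint_velocities': array([ 0.00020074, -0.00165541,  0.00429197, -0.00098835,  0.00123316,
        0.00077017]), 'tau': array([ 8.08449131e-04, -4.06508088e+01,  2.54527652e+01,  1.00854962e-02,
        9.33290062e-05,  3.42427356e-06]), 'position': array([ 0.15835281, -0.49990023,  0.23055201]), 'tcp_rot': array([-3.10297900e+00, -4.79671466e-01,  4.10019776e-04]), 'contact_force': array([-0.09845981,  0.79786793,  0.30854594]), 'moment': array([ 0.02456469, -0.00291151,  0.01694649]), 'grasp_force': 0.0, 'finger_gap': 0.08523004903149904} -0.0187
```

View pics/top0.png

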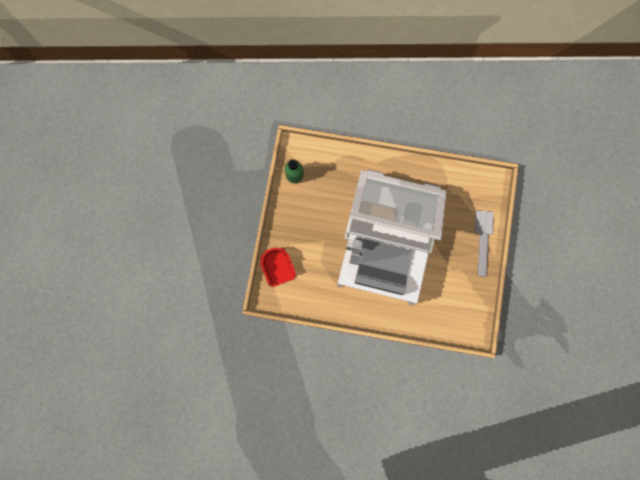

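View pics/side0.png

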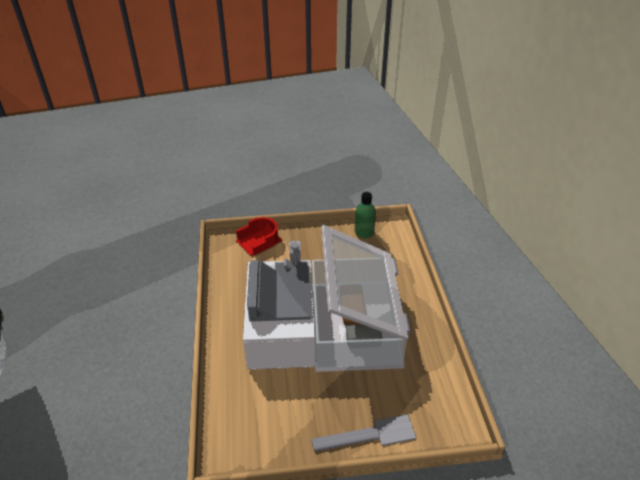

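The top view shows the lid part open, with hinge edge about (362,172)–(446,184) and free edge about (347,235)–(434,251). The deck front corners are about (340,288) and (417,301), and the push step is at about (382,280). I'll enlarge it and measure.

```bash
python3 - <<'E'
from h import *
im=cv2.imread('pics/top0.png'); d=np.load('pics/top0.npy')
c=im[160:310,330:455]; s=cv2.resize(c,None,fx=4,fy=4,interpolation=cv2.INTER_CUBIC); cv2.imwrite('pics/crop.png',s)
P=lambda n,d,l:[print(n,k,world(n,d,*k).round(4)) for k in l]
P('top',d,[(281,128),(516,165),(495,352),(247,311),(343,285),(414,298),(349,232),(433,248),(350,232),(365,175),(443,187),(382,287),(380,292),(385,275),(360,282),(405,289),(370,243),(300,220),(440,300)])
d=np.load('pics/side0.npy')
P('side',d,[(324,230),(331,317),(402,332),(327,275),(254,290),(250,318),(314,320),(249,365),(295,245)])
E
```

```text
top (281, 128) [0.7919 0.1245 0.0294]
top (516, 165) [ 0.7128 -0.3361  0.0307]
top (495, 352) [ 0.3538 -0.2762  0.0275]
top (247, 311) [0.4322 0.1865 0.0277]
top (343, 285) [0.4817 0.0046 0.0095]
top (414, 298) [ 0.4515 -0.1216  0.0753]
top (349, 232) [ 0.5752 -0.0058  0.0668]
top (433, 248) [ 0.553  -0.1717  0.0077]
top (350, 232) [ 0.5751 -0.0076  0.0673]
top (365, 175) [ 0.6809 -0.0366  0.08  ]
top (443, 187) [ 0.6753 -0.1962  0.0074]
top (382, 287) [ 0.4692 -0.0611  0.1055]
top (380, 292) [ 0.4628 -0.0603  0.0741]
top (385, 275) [ 0.4914 -0.0679  0.0965]
top (360, 282) [ 0.4784 -0.0224  0.1047]
top (405, 289) [ 0.4653 -0.1016  0.1065]
top (370, 243) [ 0.5518 -0.0433  0.0821]
top (300, 220) [0.6098 0.0875 0.0094]
top (440, 300) [ 0.4519 -0.181   0.0099]
side (324, 230) [ 0.5912 -0.0174  0.1359]
side (331, 317) [ 0.5843 -0.0759  0.0131]
side (402, 332) [ 0.6475 -0.1815  0.0786]
side (327, 275) [ 0.5677 -0.1047  0.135 ]
side (254, 290) [ 0.4735 -0.0741  0.1049]
side (250, 318) [ 0.4603 -0.101   0.0815]
side (314, 320) [ 0.5451 -0.1183  0.0674]
side (249, 365) [ 0.4479 -0.128   0.0171]
side (295, 245) [ 0.5461 -0.0224  0.1232]
```

View pics/crop.png

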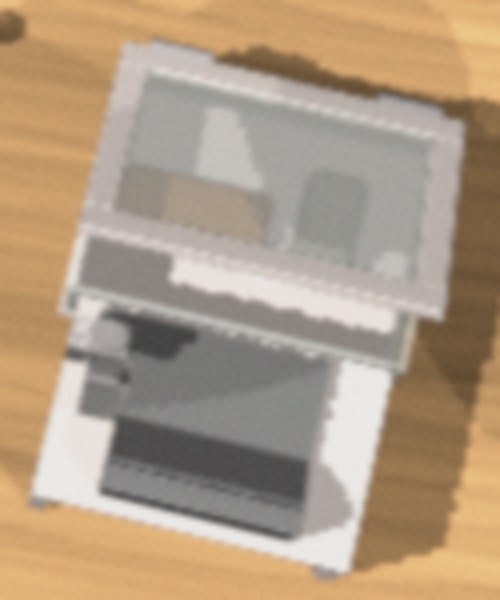

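The crop shows the pin at about (358,244) in full-image pixels, and the step top at about (357..405, 278..293). The box looks turned about -13°, against -9.7° for the tray. I'll fit the yaw and position from the depth of the step top and deck.

```bash
python3 - <<'E'
from h import *
def cloud(n,f,box):
    d=np.load(f); u0,u1,v0,v1=box
    return np.array([[u,v,*world(n,d,u,v)] for u in range(u0,u1) for v in range(v0,v1)])
T=cloud('top','pics/top0.npy',(330,455,165,305)); S=cloud('side','pics/side0.npy',(235,415,220,375))
for nm,C in(('top',T),('side',S)):
    for lab,a,b,xm in(('step',.099,.110,.50),('deck',.070,.079,.56)):
        q=C[(C[:,4]>a)&(C[:,4]<b)&(C[:,2]<xm)][:,2:4].astype(np.float32)
        c,s,an=cv2.minAreaRect(q*1000); print(nm,lab,len(q),np.round(c,1),np.round(s,1),round(an,2))
    g=np.deg2rad(-13); ax=np.array([np.cos(g),np.sin(g)])
    L=C[(C[:,4]>.08)&(C[:,2]>.555)]; x=L[:,2:4]@ax;y=L[:,2:4]@[-ax[1],ax[0]]
    print(nm,'lid n',len(L),'x',np.percentile(x,[1,99]).round(3),'y',np.percentile(y,[1,99]).round(3),'z',np.percentile(L[:,4],[1,50,99]).round(3),'slope',np.polyfit(x,L[:,4],1).round(3))
E
```

```text
Traceback (most recent call last):
  File "h.py", line 7, in world
    c=cams.get_calibration(n); K=np.array(c['mtx']); o=np.array(c['orientation'])
ValueError: time passes only in moves, steps and waits
```

```bash
cat >> h.py <<'E'
def cloud(n,d,box):
    c=cams.get_calibration(n); u0,u1,v0,v1=box
    u,v=[a.ravel() for a in np.meshgrid(np.arange(u0,u1),np.arange(v0,v1))]
    z=d[v,u]; p=np.linalg.inv(c['mtx'])@np.array([u,v,np.ones_like(u)])*z
    return (R.from_rotvec(c['orientation']).as_matrix()@p).T[z>0]+c['eye']
E
python3 - <<'E'
from h import *
T=cloud('top',np.load('pics/top0.npy'),(330,455,165,305)); S=cloud('side',np.load('pics/side0.npy'),(235,415,220,375))
for nm,C in(('top',T),('side',S)):
    for lab,a,b,xm in(('step',.099,.110,.50),('deck',.070,.079,.56)):
        q=C[(C[:,2]>a)&(C[:,2]<b)&(C[:,0]<xm)][:,:2].astype(np.float32)
        c,s,an=cv2.minAreaRect(q*1000); print(nm,lab,len(q),np.round(c,1),np.round(s,1),round(an,2))
    g=np.deg2rad(-13); ax=np.array([np.cos(g),np.sin(g)])
    L=C[(C[:,2]>.08)&(C[:,0]>.555)]; x=L[:,:2]@ax;y=L[:,:2]@[-ax[1],ax[0]]
    print(nm,'lid n',len(L),'x',np.percentile(x,[1,99]).round(3),'y',np.percentile(y,[1,99]).round(3),'z',np.percentile(L[:,2],[1,50,99]).round(3),'slope',np.polyfit(x,L[:,2],1).round(3))
E
```

```text
top step 564 [478.5 -59.7] [89.5 24.1] 77.33
top deck 1554 [514.9 -71.8] [152.9 112.5] 75.55
top lid n 4077 x [0.553 0.67 ] y [-0.034  0.126] z [0.081 0.109 0.138] slope [-0.543  0.445]
side step 731 [478.6 -60.2] [92.6 21.5] 75.6
side deck 1805 [510.4 -68.3] [150.9  99.6] 75.45
side lid n 5619 x [0.553 0.67 ] y [-0.037  0.125] z [0.08  0.108 0.136] slope [-0.519  0.43 ]
```

Box yaw is about -0.24 rad. The origin is about (0.617, -0.095, 0.008) and the lid angle about 0.5 rad; heights and sizes match the given ones (step top 0.105, width 90, deck 150). Next I press the lid.

```bash
cat >> h.py <<'E'
YAW=-0.24; O=np.array([.617,-.095,.008]); RB=R.from_euler('z',YAW)
B=lambda x,y,z:(O+RB.apply(np.array([x,y,z])/1000)).tolist()
ATT=(RB*R.from_euler('x',np.pi)).as_rotvec()
def F(): return np.array(robot.state()['contact_force'])
E
python3 - <<'E'
from h import *
robot.move_gripper(0.0)
robot.goto(B(-25,0,190),ATT); f0=F(); print(robot.state()['time'],robot.state()['position'],B(-25,0,190),f0.round(2))
robot.move_l(B(-25,0,135),vel=.15)
robot.move_l(B(-25,0,76),vel=.06); print((F()-f0).round(2))
for z in range(74,58,-1):
    robot.move_l(B(-25,0,z),vel=.03); f=F()-f0; print(z,f.round(1))
    if f[2]>10: break
robot.move_l(B(-25,0,160),vel=.2)
print(robot.state()['time'],robot.state()['finger_gap'])
robot.goto(B(-200,0,160),ATT)
im,d=shot('side','side1'); cv2.imwrite('pics/s1.png',cv2.resize(im[200:400,200:460],None,fx=3,fy=3)); print(robot.state()['time'])
E
```

```text
4.6917 [ 0.59267148 -0.08934018  0.19802226] [0.5927165506286992, -0.08905743433932163, 0.198] [ 1.14 -0.15 -0.2 ]
[-1.25  1.48  0.41]
74 [-0.2 -0.5  0. ]
73 [-1.9 -0.1  0.4]
72 [-1.3  0.4  0.2]
71 [-1.3  0.4  0.9]
70 [-1.5 -0.2  1.3]
69 [-1.1 -0.1 -0.4]
68 [-1.4  0.5  0.2]
67 [-1.  -0.3  0.3]
66 [-0.2  0.5  1. ]
65 [-3.5  0.6  5.7]
64 [-4.4  0.6 11.2]
9.725 0.0002363816748401555
10.5083
```

View pics/s1.png

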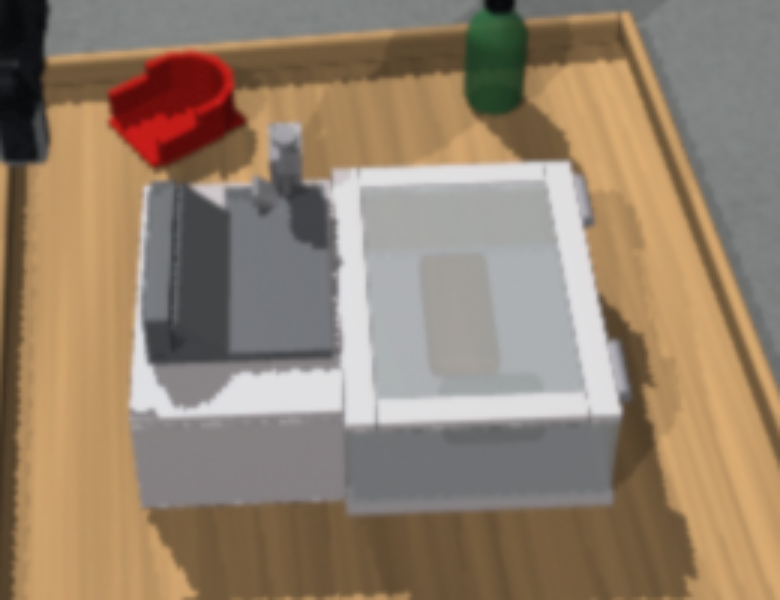

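The lid is shut: its white frame is flush, spanning roughly crop (335..620, 165..420). The slide is at rest with its step at about (160,270). Now I push the slide.

```bash
python3 - <<'E'
from h import *
robot.move_l(B(-200,0,75),vel=.15); f0=F()
robot.move_l(B(-168,0,75),vel=.06)
ax=RB.apply([1,0,0]); x=-168
while x<-108:
    x+=3 if x<-129 else 1
    robot.move_l(B(x,0,75),vel=.04); f=F()-f0; p=robot.state()['position']; print(x,round(-f@ax,1),f.round(1),round((p-O)@ax*1000,1))
    if -f@ax>14: break
robot.pause(.2); print((F()-f0).round(1))
robot.move_l(B(-185,0,75),vel=.1)
robot.move_l(B(-200,0,160),vel=.2)
im,d=shot('side','side2'); cv2.imwrite('pics/s2.png',cv2.resize(im[200:400,200:460],None,fx=3,fy=3)); print(robot.state()['time'])
C=cloud('side',d,(235,415,220,375)); q=C[(C[:,2]>.099)&(C[:,2]<.110)&(C[:,0]<.53)]; 
c,s,an=cv2.minAreaRect((q[:,:2]*1000).astype(np.float32)); print(c,s,an)
E
```

```text
-165 0.6 [-1.  -1.4 -0.9] -165.0
-162 2.4 [-2.3  0.6  1.3] -163.0
-159 3.9 [-4.   0.2  0. ] -159.5
-156 4.7 [-4.7  0.3 -1. ] -156.3
-153 4.1 [-4.4 -0.9 -0.9] -153.3
-150 5.6 [-5.8 -0.3 -0.8] -150.7
-147 2.3 [-2.3  0.3 -0.7] -145.9
-144 3.8 [-4.  -0.4 -0.1] -143.7
-141 4.0 [-4.3 -0.8  1. ] -140.8
-138 4.8 [-4.9  0.2  1.1] -137.9
-135 4.1 [-4.1  0.3  1.3] -135.0
-132 5.2 [-5.4 -0.5  2. ] -132.1
-129 4.6 [-4.8 -0.1  0.6] -129.2
-128 4.8 [-4.9  0.2  1.6] -128.2
-127 5.6 [-5.9 -0.4  0.7] -127.0
-126 5.6 [-5.9 -0.7 -0. ] -126.0
-125 5.6 [-6.  -1.3 -0.3] -125.1
-124 4.9 [-5.5 -1.6  0.1] -124.1
-123 5.2 [-5.6 -1.   1.2] -123.5
-122 8.6 [-9.1 -0.9  2.8] -123.5
-121 11.0 [-11.    1.1   4.8] -123.5
-120 13.0 [-13.1   1.    8. ] -123.5
-119 13.8 [-14.2   0.2   9.7] -123.5
-118 16.0 [-16.1   1.6  11.6] -123.5
[-16.4   1.5  11.1]
19.5583
(497.7142028808594, -65.73516845703125) (92.59160614013672, 21.924610137939453) 75.22119140625
```

View pics/s2.png

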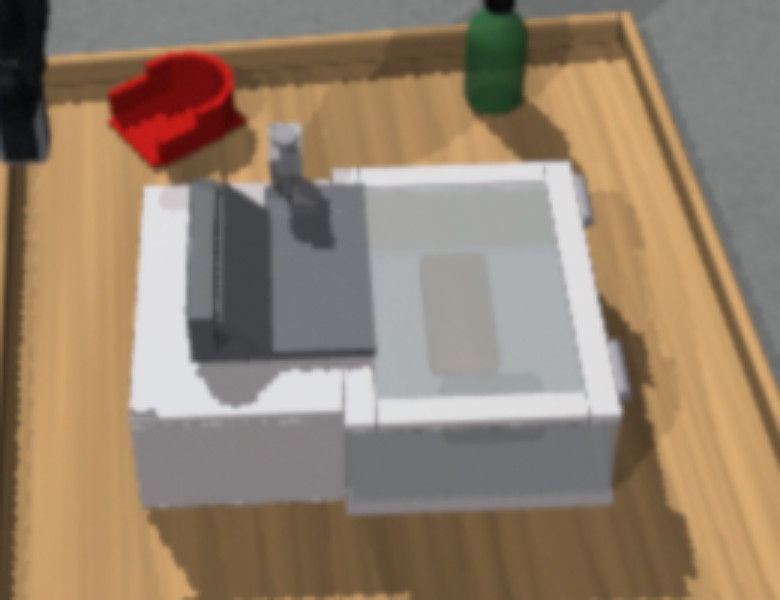

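The slide reached its stop: contact began at about -163, it stopped hard at -123.5, and the force climbed to 16 N. It then sprang back and caught 19.9 mm from rest, with its tongue over the lid (crop x about 375). The hand is clear.

```bash
python3 -c "
from rig import robot
print(robot.finish_job())"
```

```text
the job is handed in; nothing more can be done
None
```

The lid is pressed shut and the slide was pushed to its stop, then sprang back and caught half way (about 20 mm from rest) with its tongue over the lid; the hand is clear, the loose items were not touched, and the job was handed in at about 20 s.

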